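# Clear the kneading board: pegs to the green box, piping nozzle to the bowl

## Task

Clear the small things off the kneading board so that dough can be rolled: put both wooden pegs into the open green box under the rack, and the steel piping nozzle into the steel mixing bowl. Set each one down inside its container rather than tossing it or letting it fall from a height. Do not bump the rack, and leave everything else where it is.

Things in the scene. Friction and masses are not known exactly. Their poses are not given: they have to be found in the camera images.
- peg_a_center (a point): First wooden spring peg (closes flour bags), rigid, 80 mm long, lying on its side on the board, 14 mm high so; seen from above a narrow V: 17.5 mm wide at the middle, 13 mm at the jaws (+x end), 22 mm at the tail (-x end). Point: its centre, 7 mm above its underside; x runs along the peg, z up at the start. About 15 g
- peg_b_center (a point): Second wooden spring peg (closes flour bags), rigid, 80 mm long, lying on its side on the board, 14 mm high so; seen from above a narrow V: 17.5 mm wide at the middle, 13 mm at the jaws (+x end), 22 mm at the tail (-x end). Point: its centre, 7 mm above its underside; x runs along the peg, z up at the start. About 15 g
- nozzle_center (a point): steel piping nozzle for cream, a cone standing on its wide end on the board, 46 mm tall: 32 mm diameter in the lowest 12 mm (almost straight-sided), narrowing to 13 mm at the top. The point is on its axis, half-way up (23 mm above its underside); z points to its narrow end. About 30 g
- green_box: open green plastic box, fixed, on the table under the rack's shelf; outside 140 (x) by 200 (y) by 70 mm high, walls and floor 3 mm. Origin: centre of its underside; x points into the rack's depth, away from the robot, y to the left, z up. Its front wall is 5 to 20 mm behind the shelf's front edge. Its press-latch lid is folded right back behind it (+x), down to the table, clear of the mouth
- bowl: round steel mixing bowl standing loose on the board, 190 mm across the rim, 80 mm high, wall 3 mm, flat foot 86 mm across (inner floor 4 mm above its underside). Origin: centre of its underside; z up. 300 g
- rack: fixed rack: bamboo shelf 160 mm deep (x) by 440 mm wide (y), underside 270 mm above the table (tubes under both ends and the back edge reach down to 255), steel legs at the corners (front ones at x 12, y +-213 mm); front and back open. Jars on it, to 375 mm high, stand over 70 mm behind its front edge. Origin: on the table below the middle of that edge; x into its depth, y to the left
- board: fixed marble-pattern plastic kneading board, 420 mm (x) by 520 mm (y), 6 mm thick, on the table; origin at the centre of its underside; its top is 6 mm above the table
- rolling_pin_center (a point): bystander: grey-blue silicone rolling pin lying on the board, 220 mm long, barrel 38 mm diameter by 130 mm long with 23 mm handles; the point is its centre, x along it. It rolls if touched
- soy_dish: bystander: white ceramic soy dish on the board, 90 mm across, 22 mm high; origin at the centre of its underside
- steamer_lid: bystander: round bamboo steamer lid lying on the board, 180 mm across, 54 mm high at the crown, with a loop handle up to 75 mm; origin at the centre of its underside

How it is judged:
By the outcome, as a careful person would: the job done as asked, in the order asked, and still so for the second after the job is handed in, with the robot touching nothing.
It also fails if it takes over 67 s, if anything falls off the work surface, if the arm or the gripper's body presses on something with over 40 N, if the wrist force passes 120 N, or if a joint passes its speed limit or range.

## Robot

A 6-joint arm with a two-finger parallel gripper is mounted at the origin on the work surface. World frame = base frame: x ahead of the robot, y to its left, z up, the work surface at z = 0. Lengths are in m, angles in rad, forces in N, time in s.
With the tool pointing down it reaches from about 0.3 to 0.75 m from the base axis. Payload 8.5 kg.
Tool frame: the origin (TCP) lies at the very end of the fingers, on their centre line; the grasp point (between the pads) lies 19 mm behind it; z points along the fingers, y is the line along which they close (so a half turn about z gives the same grasp; the last joint's range is limited). The gripper opens to 85 mm and grips with 20 to 120 N. Pads are 22 mm wide; open, the fingers measure 114 mm over their backs; the gripper's body (76 mm by 85 mm) begins 54 mm behind the grasp point. The pads swing forward as they close: fully open they stand 13 mm farther back than shut.
Start: joints at [-1.315, 0.381, 1.297, -0, 1.464, -0.215], TCP at [0.249, -0.49, 0.231] pointing down, gripper open.
Joint ranges: [-3.11, 3.11], [-0.89, 2.33], [0.22, 2.48], [-1.42, 4.56], [0.17, 2.85], [-2.88, 2.88]. Speed limits (rad/s): [2.39, 2.39, 3.14, 3.14, 3.14, 3.14].

## Interface

Orientations are given as a unit quaternion [x, y, z, w].
In Python, from station import manip gives the robot as it stands. Calls block until the motion is done:
- manip.move_to(position, orientation): joint-space move of the TCP to a pose.
- manip.servo_line(position, attitude=None, rate=0.15, f_stop=None): straight line of the TCP; attitude=None keeps the orientation; rate is the mean speed in m/s. With f_stop (N) it stops when the force on the tool has changed by that much, and returns True; else False.
- manip.move_joints(angles): joint-space move.
- manip.grip(opening): opening from 0.0 (shut) to 1.0 (fully open); the grip force is fixed at half the most; returns when the fingers have stopped.
- manip.wait(seconds).
- manip.inverse_kinematics(position, orientation): joint angles nearest the present ones, or None.
- manip.sense(): the state.
- manip.camera(name): name is "side" or "top"; returns a dict with "pixels" (400x640x3 uint8, red, green, blue), "depth" (400x640 float32, m along the optical axis (not along the pixel's ray), 0 where there is no reading), "K" (3x3 intrinsics, pixels), "camera_from_world" (4x4, takes a point from world to camera coordinates). Camera axes: x right, y down, z forward; pixel columns grow to the right and rows downward; lengths in m; the calibration is good to about 2 mm. A picture is of the moment at which its call begins.
A pose or a line that the arm cannot do raises manip.PlanningError and nothing moves.
- manip.hand_in(): hands the job in; it is judged then, once.
Trained networks look in a picture, given as the dict that the camera call returned (one of the last four; its "shot" number tells which), for a name from the list of things; names that differ only in an ending like _2 or _b are one class to them, and where a whole thing is asked for, a point or a joint stands for the part that bears it (a point fixed in the world has none). Each returns a list of dicts, best first, with "conf" (0 to 1); they miss things now and then, are a little off and sometimes report something else, mostly with a low value. They report only what shows in the picture. A call takes as long as a camera call.
- manip.cut_out(picture, label): "region" (400x640 bool, what is visible of it) and "xy" ([column, row] in pixels, amid what is visible of it).
The state is a dict: "clock": time; "joint_pos": joint angles; "qvel": joint speeds; "joint_efforts": joint torques, N m; "eef_pos": TCP position; "orientation": TCP orientation; "ft_force": force on the tool from outside, world axes, zero at the start; "torque": the same for the moment, N m; "width": opening from 0.0 (shut) to 1.0 (fully open); "grasp_force": force on a finger pad.
Only numpy, scipy, OpenCV 4.12 (cv2) and the standard library are available. Lean on these libraries where they do the work, as an engineer would, in place of code of your own. Each camera call takes 0.05 s, during which the arm holds its last target. There are 200 camera calls.

## Working session

There is one attempt and no reset: what is moved stays moved. The work goes in short steps, each a Python script; the robot and the scene stay as the last script left them, time stands still between calls to the robot, and variables do not carry over. Pictures are saved under pics/ and viewed, at most 10 in all, crops included, and the job is handed in when it is done.

```bash
mkdir -p pics; ls; cat > h.py <<'E'
import numpy as np, cv2
from station import manip
def pts(p, mask):
    K=p["K"]; d=p["depth"]; v,u=np.nonzero(mask&(d>0)); z=d[v,u]
    c=np.stack([(u-K[0,2])*z/K[0,0],(v-K[1,2])*z/K[1,1],z,np.ones_like(z)])
    return (np.linalg.inv(p["camera_from_world"])@c)[:3].T
def save(p,n): cv2.imwrite("pics/"+n+".png",p["pixels"][...,::-1])
E
python3 - <<'E'
from h import *
np.set_printoptions(precision=4,suppress=True)
for c in ["top","side"]:
    p=manip.camera(c); save(p,c+"0")
    print(c,p["K"][0,0],np.linalg.inv(p["camera_from_world"])[:3].tolist())
    for n in ["peg_a_center","nozzle_center","green_box","bowl","rack","board","rolling_pin_center","soy_dish","steamer_lid"]:
        for r in manip.cut_out(p,n)[:3]:
            q=pts(p,r["region"])
            if len(q)==0: print(n,"nodepth",r["conf"],r["xy"]);continue
            print(n,round(r["conf"],2),np.array(r["xy"]),len(q),"med",np.median(q,0),"p2",np.percentile(q,2,0),"p98",np.percentile(q,98,0))
print(manip.sense())
E
```

```text
pics
top 417.9634762512989 [[0.009095756206413955, -0.9796760374278425, 0.2003799613452257, 0.365283501232963], [-0.9999463704827443, -0.00791876836646293, 0.006674523649248673, -0.039478463839949546], [-0.0049521083812407276, -0.20042992490453856, -0.9796955250614047, 1.041353089238329]]
peg_a_center 0.61 [403.5 260. ] 160 med [ 0.4221 -0.2225  0.0308] p2 [ 0.4081 -0.2404  0.0056] p98 [ 0.4382 -0.2118  0.0534]
peg_a_center 0.57 [363.1 258.2] 175 med [ 0.4396 -0.1256  0.0198] p2 [ 0.4062 -0.1329  0.0062] p98 [ 0.4764 -0.113   0.0242]
nozzle_center 0.47 [402.4 261.3] 138 med [ 0.4222 -0.2224  0.0344] p2 [ 0.4097 -0.2389  0.0085] p98 [ 0.4381 -0.2125  0.0535]
green_box 0.72 [195.9 212.3] 2839 med [0.538  0.2884 0.0044] p2 [ 0.4692  0.1847 -0.001 ] p98 [0.6114 0.38   0.0735]
rack 0.74 [122.4 185.4] 22904 med [0.542  0.3313 0.2846] p2 [0.3893 0.1248 0.07  ] p98 [0.6986 0.5111 0.3729]
board 0.72 [387.4 243.6] 24485 med [ 0.4718 -0.1848  0.0061] p2 [ 0.3256 -0.4474  0.0021] p98 [0.7304 0.0482 0.0103]
board 0.7 [336.3 210.2] 982 med [ 0.5444 -0.0572  0.0172] p2 [ 0.5037 -0.0964  0.0084] p98
[... 1885 characters left out ...]
ed [ 0.5508 -0.0622  0.0176] p2 [ 0.5033 -0.0932  0.0091] p98 [ 0.582  -0.0135  0.0284]
steamer_lid 0.72 [283.7 183.5] 2387 med [0.6752 0.0203 0.0504] p2 [ 0.6195 -0.0754  0.0066] p98 [0.778  0.0839 0.0756]
{'clock': 1.0, 'joint_pos': array([-1.3153,  0.3806,  1.2974,  0.    ,  1.4636, -0.2153]), 'qvel': array([ 0.0009,  0.0007, -0.0009, -0.0011, -0.0008, -0.0016]), 'joint_efforts': array([  0.0016, -44.8328, -23.1462,  -0.0001,   0.0005,   0.    ]), 'eef_pos': array([ 0.2495, -0.4901,  0.2313]), 'orientation': array([0.9724, 0.2333, 0.    , 0.    ]), 'ft_force': array([-0.1116,  0.2327, -0.8125]), 'torque': array([-0.0308, -0.0016, -0.019 ]), 'grasp_force': 0.0, 'width': 1.0011501982260849}
```

View pics/top0.png

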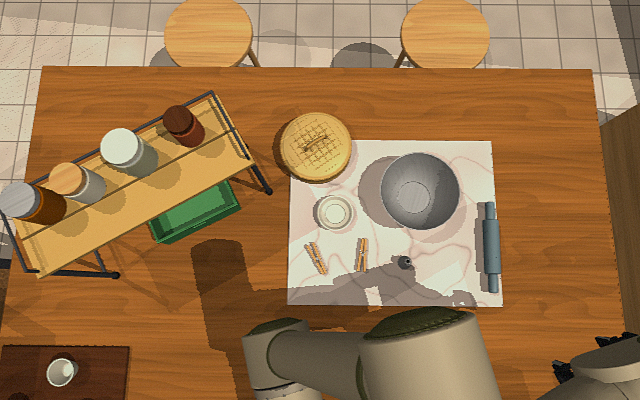

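View pics/side0.png

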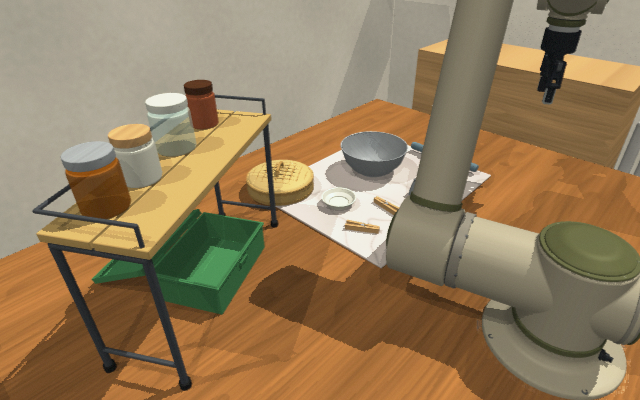

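The top view shows the pegs at (316,258) and (362,254), the nozzle at (403,262), the bowl at (420,190) and the green box at (195,212) under the front edge of the slanted rack. In the side view the pegs are at (388,204) and (362,226), and the nozzle is hidden behind the arm. The network missed the left peg, so I'll segment by depth and colour and fit poses.

```bash
python3 - <<'E'
from h import *
np.set_printoptions(precision=4,suppress=True)
P={}
for c in ["top","side"]:
    p=manip.camera(c); P[c]=p
    np.savez("shot_"+c+".npz",**{k:p[k] for k in ["pixels","depth","K","camera_from_world"]})
    full=pts(p,np.ones((400,640),bool)); 
    vv,uu=np.nonzero(p["depth"]>0); rgb=p["pixels"][vv,uu].astype(int)
    wood=(rgb[:,0]-rgb[:,2]>45)
    roi=(full[:,0]>.38)&(full[:,0]<.5)&(full[:,1]>-.17)&(full[:,1]<.04)&(full[:,2]<.03)&(full[:,2]>.003)
    for nm,lo,hi in [("R",-.17,-.085),("L",-.07,.04)]:
        m=roi&wood&(full[:,1]>lo)&(full[:,1]<hi)
        q=full[m]; 
        if len(q)<20: print(c,nm,len(q));continue
        top=q[q[:,2]>.013]
        r=cv2.minAreaRect((top[:,:2]*1000).astype(np.float32))
        # width profile along the axis
        _,_,V=np.linalg.svd(top[:,:2]-top[:,:2].mean(0)); a=V[0]*np.sign(V[0][0]); b=np.array([-a[1],a[0]])
        t=(top[:,:2]-top[:,:2].mean(0))@a; s=(top[:,:2]-top[:,:2].mean(0))@b
        mid=top[:,:2].mean(0)+a*(t.min()+t.max())/2
        print(c,nm,len(top),"rect",np.array(r[0]),np.array(r[1]),r[2],"yaw",np.degrees(np.arctan2(a[1],a[0])),"mid",mid,"z95",np.percentile(q[:,2],[5,50,95]),
          "w near/far",[np.ptp(s[(t>x0)&(t<x0+.025)]) for x0 in (t.min(),t.max()-.025)])
    # nozzle
    m=(full[:,0]>.39)&(full[:,0]<.455)&(full[:,1]>-.255)&(full[:,1]<-.195)&(full[:,2]>.014)&(full[:,2]<.06)
    if m.sum()>10: q=full[m]; print(c,"nozzle",m.sum(),np.median(q,0),q.min(0),q.max(0), "top pts",q[q[:,2]>.042].mean(0))
    # bowl rim
    m=(full[:,2]>.078)&(full[:,2]<.095)&(full[:,0]>.45)&(full[:,0]<.75)&(full[:,1]>-.4)&(full[:,1]<-.12)
    q=full[m]
    if len(q)>10:
        A=np.c_[2*q[:,:2],np.ones(len(q))]; x=np.linalg.lstsq(A,(q[:,:2]**2).sum(1),rcond=None)[0]
        print(c,"bowl",len(q),x[:2],np.sqrt(x[2]+x[:2]@x[:2]),q[:,2].max())
    # shelf: wood-coloured top plane
    m=wood&(full[:,2]>.262)&(full[:,2]<.31)&(full[:,1]>.05)
    q=full[m]; print(c,"shelf rect",len(q),cv2.minAreaRect((q[:,:2]*1000).astype(np.float32)),np.percentile(q[:,2],[2,50,98]))
    g=(rgb[:,1]-rgb[:,0]>25)&(rgb[:,1]-rgb[:,2]>15)
    m=g&(full[:,2]>.062)&(full[:,2]<.078)&(full[:,1]>.1)&(full[:,1]<.5)
    q=full[m]; print(c,"box rim",len(q),cv2.minAreaRect((q[:,:2]*1000).astype(np.float32)))
    m=g&(full[:,2]>-.002)&(full[:,2]<.008)&(full[:,1]>.1)&(full[:,1]<.5)
    q=full[m]; print(c,"box floor",len(q),np.median(q,0))
E
```

```text
top R 179 rect [ 441.225  -123.3964] [19.8148 78.877 ] 84.86116790771484 yaw -6.031710799069112 mid [ 0.4412 -0.1242] z95 [0.005  0.0187 0.0227] w near/far [np.float64(0.01995408845749449), np.float64(0.014476611871913382)]
top L 167 rect [430.8802 -14.9307] [78.7916 21.8399] 28.261917114257812 yaw 26.44296570277558 mid [ 0.4305 -0.0141] z95 [0.0043 0.0173 0.0222] w near/far [np.float64(0.0140756977838738), np.float64(0.02100565320052307)]
top nozzle 138 [ 0.4224 -0.2228  0.035 ] [ 0.4094 -0.2417  0.014 ] [ 0.4386 -0.2106  0.0547] top pts [ 0.4238 -0.2257  0.0497]
top bowl 622 [ 0.5865 -0.2539] 0.09165967438998018 0.09055533606742505
top shelf rect 14280 ((551.759033203125, 329.556396484375), (161.66294860839844, 440.5081481933594), 30.15888786315918) [0.2758 0.2836 0.2955]
top box rim 389 ((533.9583129882812, 280.6642150878906), (64.76038360595703, 206.46546936035156), 28.386571884155273)
top box floor 1690 [0.5531 0.2933 0.0027]
side R 157 rect [ 440.1865 -121.7887] [22.7834 78.9961] 83.12664794921875 yaw -6.479527197887716 mid [ 0.4404 -0.12  ] z95 [0.008  0.018  0.0209] w near/far [np.float64(0.02240598307679746), np.float64(0.018244367258686955)]
side L 219 rect [429.006  -10.2441] [80.2682 22.73  ] 27.640384674072266 yaw 26.453773250611345 mid [ 0.4286 -0.0093] z95 [0.0076 0.0173 0.0212] w near/far [np.float64(0.018608284532601403), np.float64(0.022519595520439653)]
side nozzle 39 [ 0.4272 -0.2148  0.0325] [ 0.4222 -0.2256  0.0141] [ 0.4351 -0.2104  0.0531] top pts [ 0.4261 -0.2192  0.0487]
side bowl 402 [ 0.585  -0.2511] 0.0919959690590415 0.0879444077866558
side shelf rect 11784 ((549.3065185546875, 331.36798095703125), (161.09808349609375, 441.92425537109375), 29.76397705078125) [0.2735 0.284  0.3055]
side box rim 1641 ((587.8070068359375, 311.231201171875), (188.17579650878906, 210.7986297607422), 27.032453536987305)
side box floor 2186 [0.5977 0.2947 0.0033]
```

```bash
python3 - <<'E'
from h import *
from scipy.spatial.transform import Rotation as R
np.set_printoptions(precision=4,suppress=True)
th=np.radians(30); u=np.array([np.cos(th),np.sin(th)]); v=np.array([-u[1],u[0]]); o=np.array([.5505,.3305])-.08*u
for c in ["top","side"]:
    p=dict(np.load("shot_"+c+".npz")); f=pts(p,np.ones((400,640),bool)); vv,uu=np.nonzero(p["depth"]>0); rgb=p["pixels"][vv,uu].astype(int)
    g=(rgb[:,1]-rgb[:,0]>25)&(rgb[:,1]-rgb[:,2]>15)&(f[:,1]>.1)&(f[:,2]<.1)
    X=(f[:,:2]-o)@u; Y=(f[:,:2]-o)@v; Z=f[:,2]
    rim=g&(Z>.064)&(Z<.078)
    print(c,"rim X hist",np.histogram(X[rim],bins=np.arange(-.02,.22,.01)))
    print("front rim",[(round(y,2),np.percentile(X[rim&(X<.05)&(abs(Y-y)<.02)],[5,50,95]) if (rim&(X<.05)&(abs(Y-y)<.02)).any() else None) for y in np.arange(-.16,.17,.04)])
    print("rim Y",np.percentile(Y[rim&(X<.12)],[0.5,1,5,50,95,99,99.5]))
    fl=g&(Z<.01)&(X<.15); print("floor X,Y",np.percentile(X[fl],[1,50,99]),np.percentile(Y[fl],[1,50,99]), np.median(Z[fl]))
s=manip.sense(); Rt=R.from_quat(s["orientation"]).as_matrix()
q=(f-s["eef_pos"])@Rt; m=(abs(q[:,0])<.1)&(abs(q[:,1])<.12)&(q[:,2]<.02)&(q[:,2]>-.4)
for a in np.arange(0,.36,.02):
    k=m&(-q[:,2]>=a)&(-q[:,2]<a+.02)
    if k.sum()>3: print("s",round(a,2),k.sum(),q[k][:,:2].min(0),q[k][:,:2].max(0))
E
```

```text
top rim X hist (array([  0,   0,  54, 209,  22,  23,  24,  23,  23,   3,   0,   0,   0,
         0,   0,   0,   0,   0,   0,   0,   0,   0,   0]), array([-0.02, -0.01,  0.  ,  0.01,  0.02,  0.03,  0.04,  0.05,  0.06,
        0.07,  0.08,  0.09,  0.1 ,  0.11,  0.12,  0.13,  0.14,  0.15,
        0.16,  0.17,  0.18,  0.19,  0.2 ,  0.21]))
front rim [(np.float64(-0.16), None), (np.float64(-0.12), array([0.0069, 0.0132, 0.0454])), (np.float64(-0.08), array([0.0076, 0.0103, 0.013 ])), (np.float64(-0.04), array([0.0096, 0.0129, 0.0157])), (np.float64(0.0), array([0.0112, 0.0143, 0.0173])), (np.float64(0.04), array([0.0126, 0.0165, 0.0196])), (np.float64(0.08), array([0.0167, 0.0324, 0.0483])), (np.float64(0.12), None), (np.float64(0.16), None)]
rim Y [-0.1382 -0.1379 -0.136  -0.0346  0.0654  0.0672  0.0685]
floor X,Y [0.0143 0.0645 0.094 ] [-0.1234 -0.0339  0.061 ] 0.002759975629374467
side rim X hist (array([  0,   0,  68, 278,  42,  36,  36,  37,  38,  42,  36,  39,  36,
        37,  34,  33, 108, 218, 353,  45,  12,   7,   0]), array([-0.02, -0.01,  0.  ,  0.01,  0.02,  0.03,  0.04,  0.0
[... 567 characters left out ...]
1328  0.0167  0.0705  0.0723  0.0726]
floor X,Y [0.0115 0.0995 0.1493] [-0.1335 -0.054   0.0683] 0.0033642755749104802
s 0.0 46 [-0.011  -0.0547] [0.0112 0.047 ]
s 0.02 152 [-0.011 -0.06 ] [0.0113 0.0496]
s 0.04 115 [-0.011  -0.0731] [0.0134 0.0533]
s 0.06 192 [-0.0129 -0.0778] [0.0168 0.0715]
s 0.08 197 [-0.0124 -0.0773] [0.0197 0.0708]
s 0.1 254 [-0.0181 -0.0755] [0.0196 0.0632]
s 0.12 238 [-0.0352 -0.0424] [0.0367 0.0023]
s 0.14 337 [-0.0367 -0.0408] [0.0376 0.0035]
s 0.16 358 [-0.0357 -0.0412] [0.0373 0.016 ]
s 0.18 334 [-0.038  -0.0417] [0.0395 0.0046]
s 0.2 205 [-0.0384 -0.0595] [0.0484 0.0047]
s 0.22 106 [-0.0644 -0.1196] [ 0.0842 -0.0278]
s 0.24 40 [-0.0621 -0.1199] [ 0.0856 -0.0339]
```

```bash
cat >> h.py <<'E'
from scipy.spatial.transform import Rotation as Rot
SG=1
def quat(yaw,th,sg=None):
    sg=SG if sg is None else sg
    u=np.array([np.cos(yaw),np.sin(yaw),0]); k=np.array([0,0,1.])
    z=np.sin(th)*u-np.cos(th)*k; x=sg*(np.cos(th)*u+np.sin(th)*k)
    return Rot.from_matrix(np.c_[x,np.cross(z,x),z]).as_quat()
RU=np.radians(30); ru=np.array([np.cos(RU),np.sin(RU)]); rv=np.array([-ru[1],ru[0]]); ro=np.array([.5505,.3305])-.08*ru
BY=np.radians(27.2); bu=np.array([np.cos(BY),np.sin(BY)]); bv=np.array([-bu[1],bu[0]])
bf=ro+.0135*ru-.033*rv      # inner face of the box's front wall, middle
def inbox(D,y,z): return np.r_[bf+D*bu+y*bv,z]
PEG={"R":(np.array([.4405,-.1225]),np.radians(-6.2)),"L":(np.array([.4297,-.0118]),np.radians(27.2))}
def peg_xy(n,off=.02):
    c,y=PEG[n]; return c+off*np.array([np.cos(y),np.sin(y)]),y
E
python3 - <<'E'
from h import *
np.set_printoptions(precision=2,suppress=True)
print(bf)
for sg in (1,-1):
  for deg in (30,38,45):
    th=np.radians(deg)
    def t(n,p,y):
        j=manip.inverse_kinematics(p,quat(y,th,sg)); print(sg,deg,n,j)
    for n in "RL":
        xy,y=peg_xy(n); t(n,np.r_[xy,.017],y); t(n+"up",np.r_[xy,.12],y)
    for y in (-.028,.028):
        for D,z in ((-.1,.095),(.075,.095),(.105,.022)): t(("box",y,D),inbox(D,y,z),BY)
E
```

```text
[0.51 0.27]
1 30 R [-0.66  0.51  2.16  1.51  0.27 -0.43]
1 30 Rup [-0.66  0.25  2.04  0.61  0.48  0.52]
1 30 L [-0.54  0.5   2.19  1.26  0.46 -0.6 ]
1 30 Lup [-0.54  0.23  2.06  0.73  0.69  0.02]
1 30 ('box', -0.028, -0.1) [0.07 0.3  2.08 0.64 0.34 0.6 ]
1 30 ('box', -0.028, 0.075) [0.21 0.53 1.62 0.28 0.51 1.09]
1 30 ('box', -0.028, 0.105) [0.22 0.68 1.59 0.34 0.39 1.03]
1 30 ('box', 0.028, -0.1) [0.23 0.3  2.08 0.46 0.28 0.92]
1 30 ('box', 0.028, 0.075) [0.31 0.53 1.61 0.17 0.49 1.28]
1 30 ('box', 0.028, 0.105) [0.32 0.68 1.59 0.21 0.37 1.24]
1 38 R [-0.72  0.56  2.26  2.15  0.43 -1.12]
1 38 Rup [-0.72  0.25  2.14  1.13  0.4  -0.02]
1 38 L [-0.62  0.56  2.28  1.62  0.58 -1.06]
1 38 Lup [-0.62  0.25  2.15  1.03  0.69 -0.34]
1 38 ('box', -0.028, -0.1) [ 0.03  0.32  2.18  1.46  0.27 -0.25]
1 38 ('box', -0.028, 0.075) [0.19 0.52 1.72 0.6  0.31 0.77]
1 38 ('box', -0.028, 0.105) [0.21 0.68 1.69 0.91 0.21 0.46]
1 38 ('box', 0.028, -0.1) None
1 38 ('box', 0.028, 0.075) [0.3  0.52 1.72 0.41 0.27 1.04]
1 38 ('box', 0.028, 0.105) None
1 45 R [-0.76  0.64  2.34  2.37  0.66 -1.41]
1 45 Rup [-0.
[... 1223 characters left out ...]
.52  1.72  0.6   0.31 -2.38]
-1 38 ('box', -0.028, 0.105) [ 0.21  0.68  1.69  0.91  0.21 -2.68]
-1 38 ('box', 0.028, -0.1) None
-1 38 ('box', 0.028, 0.075) [ 0.3   0.52  1.72  0.41  0.27 -2.1 ]
-1 38 ('box', 0.028, 0.105) None
-1 45 R [-0.76  0.64  2.34  2.37  0.66  1.73]
-1 45 Rup [-0.76  0.28  2.23  1.65  0.45  2.56]
-1 45 L [-0.7   0.64  2.34  1.81  0.73  1.79]
-1 45 Lup [-0.7   0.28  2.23  1.28  0.75  2.5 ]
-1 45 ('box', -0.028, -0.1) [-0.01  0.36  2.27  2.11  0.39  2.21]
-1 45 ('box', -0.028, 0.075) None
-1 45 ('box', -0.028, 0.105) [0.19 0.7  1.76 1.98 0.22 2.53]
-1 45 ('box', 0.028, -0.1) [0.18 0.36 2.27 2.44 0.32 2.04]
-1 45 ('box', 0.028, 0.075) None
-1 45 ('box', 0.028, 0.105) None
```

```bash
python3 - <<'E'
from h import *
np.set_printoptions(precision=2,suppress=True)
for deg in (34,38,42):
  for hd in (27,35,42,50):
    for y in (-.04,.015):
      js=[]
      for D,z in ((-.1,.095),(-.01,.095),(.075,.095),(.085,.05),(.095,.022)):
        j=manip.inverse_kinematics(inbox(D,y,z),quat(np.radians(hd),np.radians(deg),1)); js.append(j)
      if any(j is None for j in js): print(deg,hd,y,[j is not None for j in js])
      else: js=np.array(js); print(deg,hd,y,"j5",js[:,4],"j4",js[:,3],"j6",js[:,5])
E
```

```text
34 27 -0.04 j5 [0.3  0.33 0.41 0.32 0.28] j4 [1.   0.65 0.42 0.53 0.6 ] j6 [0.2  0.65 0.94 0.83 0.75]
34 27 0.015 j5 [0.21 0.28 0.38 0.29 0.24] j4 [0.89 0.48 0.28 0.37 0.43] j6 [0.45 0.92 1.15 1.06 1.  ]
34 35 -0.04 j5 [0.41 0.42 0.49 0.41 0.37] j4 [1.03 0.78 0.58 0.69 0.76] j6 [0.02 0.38 0.65 0.53 0.45]
34 35 0.015 j5 [0.32 0.36 0.44 0.35 0.31] j4 [1.02 0.7  0.49 0.61 0.69] j6 [0.16 0.55 0.81 0.69 0.61]
34 42 -0.04 j5 [0.5  0.51 0.57 0.49 0.45] j4 [1.   0.82 0.66 0.76 0.82] j6 [-0.09  0.21  0.45  0.34  0.27]
34 42 0.015 j5 [0.41 0.44 0.51 0.43 0.39] j4 [1.03 0.79 0.61 0.72 0.79] j6 [0.01 0.34 0.58 0.46 0.38]
34 50 -0.04 j5 [0.61 0.62 0.66 0.59 0.56] j4 [0.96 0.83 0.7  0.79 0.84] j6 [-0.19  0.06  0.28  0.18  0.13]
34 50 0.015 j5 [0.52 0.54 0.6  0.53 0.5 ] j4 [1.   0.83 0.68 0.78 0.84] j6 [-0.11  0.16  0.38  0.27  0.21]
38 27 -0.04 j5 [0.29 0.27 0.32 0.24 0.21] j4 [1.44 1.   0.63 0.84 1.01] j6 [-0.25  0.29  0.73  0.5   0.34]
38 27 0.015 [True, True, True, True, False]
38 35 -0.04 j5 [0.41 0.38 0.42 0.35 0.32] j4 [1.33 1.06 0.79 0.97 1.08] j6 [-0.3   0.09  0.43  0.24  0.13]
38 35 0.015
[... 618 characters left out ...]
-0.02 -0.27]
42 27 0.015 [True, False, True, False, False]
42 35 -0.04 j5 [0.45 0.38 0.38 0.33 0.32] j4 [1.61 1.37 1.06 1.31 1.46] j6 [-0.61 -0.24  0.15 -0.11 -0.26]
42 35 0.015 j5 [0.36 0.29 0.3  0.26 0.25] j4 [1.8  1.45 1.03 1.35 1.55] j6 [-0.66 -0.22  0.27 -0.07 -0.26]
42 42 -0.04 j5 [0.55 0.49 0.49 0.44 0.42] j4 [1.44 1.28 1.07 1.25 1.35] j6 [-0.59 -0.27  0.03 -0.16 -0.27]
42 42 0.015 j5 [0.46 0.41 0.41 0.37 0.35] j4 [1.6  1.36 1.07 1.29 1.42] j6 [-0.61 -0.25  0.11 -0.13 -0.26]
42 50 -0.04 j5 [0.66 0.61 0.61 0.57 0.54] j4 [1.29 1.19 1.04 1.17 1.24] j6 [-0.59 -0.32 -0.06 -0.21 -0.29]
42 50 0.015 j5 [0.57 0.53 0.54 0.49 0.47] j4 [1.42 1.25 1.06 1.21 1.3 ] j6 [-0.59 -0.29 -0.01 -0.18 -0.28]
```

```bash
cat >> h.py <<'E'
TH=np.radians(42); HD=np.radians(42)
def st(tag):
    s=manip.sense(); print(tag,"t%.1f"%s["clock"],np.round(s["eef_pos"],4),"w%.3f gf%.1f"%(s["width"],s["grasp_force"]),np.round(s["ft_force"],1),flush=True)
def pick(n):
    xy,y=peg_xy(n); q=quat(y,TH); g=np.r_[xy,.0175]
    a=np.r_[np.array([np.cos(y),np.sin(y)])*np.sin(TH),-np.cos(TH)]
    manip.move_to(g-.09*a+np.r_[0,0,.02],q); st("hover")
    hit=manip.servo_line(g,rate=.1,f_stop=6); st("down %s"%hit)
    manip.grip(0.0); st("grip")
    manip.servo_line(g+np.r_[0,0,.10],rate=.15); st("lift")
E
python3 - <<'E'
from h import *
np.set_printoptions(precision=3,suppress=True)
manip.grip(.6); pick("L")
manip.move_to(inbox(-.12,.02,.11),quat(HD,TH)); st("W0")
for c in ("side","top"):
    p=manip.camera(c); save(p,c+"1")
    f=pts(p,np.ones((400,640),bool))
    s=manip.sense(); Rt=Rot.from_quat(s["orientation"]).as_matrix()
    q=(f-s["eef_pos"])@Rt; m=(abs(q[:,0])<.2)&(abs(q[:,1])<.2)&(f[:,0]<.6)&(f[:,2]>.03)&((f[:,:2]-ro)@ru<-.01)
    for a in np.arange(-.04,.36,.02):
        k=m&(-q[:,2]>=a)&(-q[:,2]<a+.02)
        if k.sum()>3: print(c,"s",round(a,2),k.sum(),q[k][:,:2].min(0),q[k][:,:2].max(0))
E
```

```text
hover t3.3 [ 0.394 -0.031  0.104] w0.601 gf0.0 [ 0.8  0.6 -0.1]
down False t4.5 [ 0.447 -0.003  0.018] w0.602 gf0.0 [-0.5 -0.1  0.8]
grip t5.0 [ 0.448 -0.003  0.018] w0.195 gf58.5 [-2.7 -2.2  5.1]
lift t5.8 [ 0.447 -0.003  0.117] w0.191 gf58.4 [-0.7  0.5 -1. ]
W0 t6.7 [0.394 0.231 0.11 ] w0.194 gf58.4 [0.3 0.4 0. ]
side s -0.02 122 [-0.01  -0.014] [0.016 0.01 ]
side s 0.0 216 [-0.039 -0.024] [0.012 0.014]
side s 0.02 244 [-0.049 -0.025] [0.012 0.016]
side s 0.04 218 [-0.042 -0.046] [0.014 0.044]
side s 0.06 332 [-0.012 -0.059] [0.017 0.055]
side s 0.08 462 [-0.012 -0.066] [0.02  0.063]
side s 0.1 345 [-0.01  -0.055] [0.02  0.034]
side s 0.12 342 [-0.031 -0.04 ] [0.038 0.013]
side s 0.14 506 [-0.032 -0.04 ] [0.038 0.009]
side s 0.16 621 [-0.037 -0.04 ] [0.038 0.026]
side s 0.18 474 [-0.036 -0.041] [0.04  0.016]
side s 0.2 732 [-0.039 -0.051] [0.062 0.02 ]
side s 0.22 740 [-0.053 -0.068] [0.072 0.02 ]
side s 0.24 1080 [-0.054 -0.075] [0.076 0.02 ]
side s 0.26 1262 [-0.057 -0.082] [0.081 0.021]
side s 0.28 1471 [-0.057 -0.09 ] [0.085 0.044]
side s 0.3 437 [-0.016 -0.098] [0.09  0.043]
s
[... 194 characters left out ...]
79 [-0.02  -0.019] [0.012 0.024]
top s 0.04 217 [-0.012 -0.041] [0.014 0.046]
top s 0.06 200 [-0.009 -0.057] [0.018 0.058]
top s 0.08 363 [-0.012 -0.062] [0.02  0.066]
top s 0.1 166 [-0.007 -0.053] [0.02  0.055]
top s 0.12 118 [-0.006 -0.031] [0.037 0.04 ]
top s 0.14 256 [-0.006 -0.031] [0.038 0.04 ]
top s 0.16 225 [ 0.001 -0.027] [0.038 0.039]
top s 0.2 39 [0.041 0.013] [0.062 0.049]
top s 0.22 174 [ 0.031 -0.002] [0.072 0.066]
top s 0.24 384 [-0.061 -0.012] [0.076 0.071]
top s 0.26 667 [-0.066 -0.019] [0.08 0.07]
top s 0.28 1178 [-0.069 -0.027] [0.086 0.066]
top s 0.3 781 [-0.063 -0.035] [0.09  0.055]
top s 0.32 796 [-0.059 -0.063] [0.094 0.046]
top s 0.34 735 [-0.042 -0.06 ] [0.095 0.038]
```

View pics/side1.png

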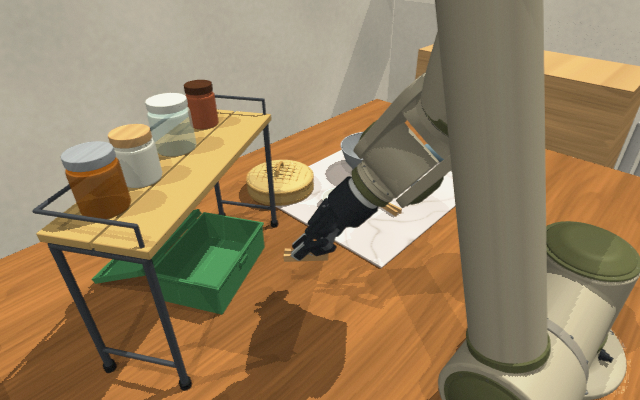

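The side view shows the peg gripped flat at (290,253), in front of the box mouth (200–265, 225–305). I'll use the measured arm cloud to check clearance to the shelf and box before going in.

```bash
cat > chk.py <<'E'
from h import *
np.set_printoptions(precision=3,suppress=True)
s=manip.sense(); Rt=Rot.from_quat(s["orientation"]).as_matrix(); C=[]
for c in ("side","top"):
    p=manip.camera(c); f=pts(p,np.ones((400,640),bool)); q=(f-s["eef_pos"])@Rt
    m=(abs(q[:,0])<.12)&(abs(q[:,1])<.15)&(q[:,2]<-.0)&(q[:,2]>-.42)&((f[:,:2]-ro)@ru<-.01)&(f[:,2]>.04)
    C.append(q[m])
C=np.concatenate(C)
g=np.linspace(-1,1,9); bx=np.array([[.038*a,.0425*b,-t] for a in g for b in g for t in np.linspace(.073,.2,14)])
kn=np.array([[.012*a,.065*b,-t] for a in g for b in g for t in np.linspace(.05,.12,8)])
fg=np.array([[.012*a,.03*b,-t] for a in g for b in g for t in np.linspace(0,.06,8)])
def boxdist(P,lo,hi): return np.linalg.norm(np.maximum(np.maximum(lo-P,P-hi),0),axis=1).min()
def ev(D,y,z,hd,th):
    R=Rot.from_quat(quat(hd,th)).as_matrix(); t=inbox(D,y,z)
    def rack(P): w=P@R.T+t; return np.c_[(w[:,:2]-ro)@ru,(w[:,:2]-ro)@rv,w[:,2]]
    def box(P): w=P@R.T+t; return np.c_[(w[:,:2]-bf)@bu,(w[:,:2]-bf)@bv,w[:,2]]
    sh=boxdist(rack(np.r_[C,bx]),np.r_[0,-.22,.27],np.r_[.16,.22,.30])
    walls=[(np.r_[-.003,-.1,0],np.r_[0,.1,.07]),(np.r_[0,-.1,0],np.r_[.134,-.097,.07]),(np.r_[0,.097,0],np.r_[.134,.1,.07])]
    w=lambda P:min(boxdist(box(P),*k) for k in walls)
    return sh,w(bx),w(kn),w(fg)
def j5(D,y,z,hd,th):
    j=manip.inverse_kinematics(inbox(D,y,z),quat(hd,th)); return -1 if j is None else round(j[4],2)
E
python3 - <<'E'
from chk import *
for th in (42,45,48):
  for hd in (36,42,48):
    for D in (.085,.1):
      a=(D,.02,.021,np.radians(hd),np.radians(th)); b=(.07,.02,.092)+a[3:]
      print(th,hd,D,"shelf %.3f body %.3f knuck %.3f fing %.3f"%ev(*a),"j5",j5(*a),"| W1 shelf %.3f body %.3f knuck %.3f fing %.3f"%ev(*b),j5(*b),j5(-.12,*b[1:]),j5(*(a[0],-.035)+a[2:]))
E
```

```text
42 36 0.085 shelf 0.018 body 0.000 knuck 0.012 fing 0.032 j5 0.26 | W1 shelf 0.014 body 0.051 knuck 0.054 fing 0.051 0.3 0.39 0.33
42 36 0.1 shelf 0.006 body 0.002 knuck 0.017 fing 0.046 j5 0.26 | W1 shelf 0.014 body 0.051 knuck 0.054 fing 0.051 0.3 0.39 0.33
42 42 0.085 shelf 0.017 body 0.000 knuck 0.008 fing 0.030 j5 0.35 | W1 shelf 0.010 body 0.051 knuck 0.053 fing 0.050 0.4 0.47 0.42
42 42 0.1 shelf 0.005 body 0.002 knuck 0.019 fing 0.045 j5 0.35 | W1 shelf 0.010 body 0.051 knuck 0.053 fing 0.050 0.4 0.47 0.42
42 48 0.085 shelf 0.013 body 0.000 knuck 0.004 fing 0.028 j5 0.44 | W1 shelf 0.005 body 0.051 knuck 0.052 fing 0.048 0.49 0.55 0.51
42 48 0.1 shelf 0.004 body 0.001 knuck 0.016 fing 0.043 j5 0.44 | W1 shelf 0.005 body 0.051 knuck 0.052 fing 0.048 0.49 0.55 0.51
45 36 0.085 shelf 0.032 body 0.000 knuck 0.007 fing 0.030 j5 0.3 | W1 shelf 0.024 body 0.047 knuck 0.052 fing 0.050 0.29 0.47 0.36
45 36 0.1 shelf 0.020 body 0.000 knuck 0.017 fing 0.045 j5 0.29 | W1 shelf 0.024 body 0.047 knuck 0.052 fing 0.050 0.29 0.47 0.35
45 42 0.085 shelf 0.031 body 0.000 knuck 0.006 fing 0.028
[... 548 characters left out ...]
body 0.043 knuck 0.049 fing 0.048 0.31 0.56 0.41
48 36 0.1 shelf 0.034 body 0.000 knuck 0.013 fing 0.043 j5 0.34 | W1 shelf 0.034 body 0.043 knuck 0.049 fing 0.048 0.31 0.56 0.4
48 42 0.085 shelf 0.044 body 0.000 knuck 0.002 fing 0.026 j5 0.43 | W1 shelf 0.030 body 0.043 knuck 0.048 fing 0.047 0.41 0.61 0.49
48 42 0.1 shelf 0.033 body 0.000 knuck 0.010 fing 0.041 j5 0.41 | W1 shelf 0.030 body 0.043 knuck 0.048 fing 0.047 0.41 0.61 0.47
48 48 0.085 shelf 0.040 body 0.000 knuck 0.000 fing 0.025 j5 0.5 | W1 shelf 0.024 body 0.043 knuck 0.047 fing 0.046 0.51 0.66 0.56
48 48 0.1 shelf 0.029 body 0.000 knuck 0.007 fing 0.040 j5 0.49 | W1 shelf 0.024 body 0.043 knuck 0.047 fing 0.046 0.51 0.66 0.56
```

```bash
cat >> h.py <<'E'
TP=np.radians(45); HP=np.radians(36)
def place(y,D=.10,z=.021):
    q=quat(HP,TP)
    manip.move_to(inbox(-.12,y,.11),q); st("W0")
    st("in %s"%manip.servo_line(inbox(.07,y,.094),attitude=q,rate=.15,f_stop=6))
    st("down %s"%manip.servo_line(inbox(D,y,z),rate=.06,f_stop=5))
def leave(y):
    manip.grip(.42); st("open")
    manip.servo_line(inbox(.07,y,.094),rate=.1)
    manip.servo_line(inbox(-.12,y,.11),rate=.2); st("out")
E
python3 - <<'E'
from h import *
place(.02)
for c in ("side","top"): save(manip.camera(c),c+"2")
a=cv2.imread("pics/side2.png")[150:330,60:380]; b=cv2.imread("pics/top2.png")[120:300,60:380]
cv2.imwrite("pics/c2.png",cv2.resize(np.vstack([a,b]),None,fx=1.6,fy=1.6))
E
```

```text
W0 t7.3 [0.3938 0.2314 0.11  ] w0.189 gf58.4 [ 0.1  0.1 -0.6]
in False t8.8 [0.5622 0.3184 0.0939] w0.193 gf58.4 [0.2 0.1 0.5]
down False t10.2 [0.5892 0.3322 0.0213] w0.193 gf58.4 [-0.   0.1  0.9]
```

View pics/c2.png

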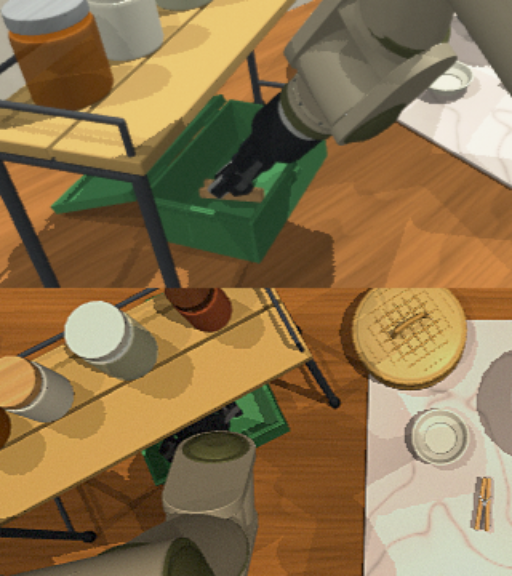

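The crop shows the peg inside the box near its floor (around 235,190 in the side part), and nothing is touching. I'll lower it the last few millimetres, release it, then fetch the second peg.

```bash
python3 - <<'E'
from h import *
st("touch %s"%manip.servo_line(inbox(.10,.02,.015),rate=.03,f_stop=2.5))
leave(.02)
p=manip.camera("side"); save(p,"side3"); 
manip.grip(.6); pick("R")
p=manip.camera("side"); save(p,"side3b")
a=cv2.imread("pics/side3.png")[180:330,60:420]; b=cv2.imread("pics/side3b.png")[130:330,60:420]
cv2.imwrite("pics/c3.png",cv2.resize(np.vstack([a,b]),None,fx=1.6,fy=1.6))
E
```

```text
touch True t10.6 [0.5896 0.3324 0.0154] w0.192 gf58.5 [-0.7 -0.6  3.5]
open t10.9 [0.5892 0.3322 0.0146] w0.422 gf0.0 [ 0.4 -0.6 -0.9]
out t13.0 [0.3946 0.2317 0.1101] w0.417 gf0.0 [ 0.3 -0.3  0.7]
hover t14.7 [ 0.4006 -0.1175  0.1044] w0.600 gf0.0 [ 0.9  0.1 -0.2]
down False t15.9 [ 0.4603 -0.1245  0.0179] w0.601 gf0.0 [-0.  -0.1 -0.4]
grip t16.3 [ 0.4603 -0.1247  0.018 ] w0.163 gf58.3 [-2.8 -1.4  6.3]
lift t17.3 [ 0.4602 -0.1246  0.1173] w0.157 gf58.3 [ 0.2 -0.3  0.1]
```

View pics/c3.png

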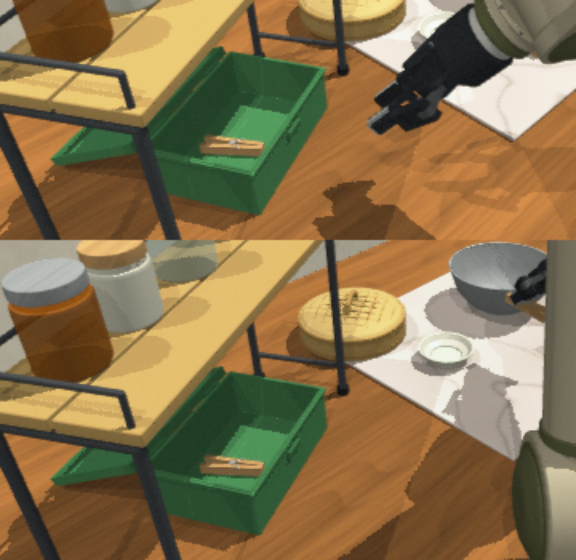

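Peg 1 lies flat in the box (around 232,147 in the upper part) and peg 2 is held. Next I'll place peg 2 and re-measure the nozzle and bowl.

```bash
python3 - <<'E'
from h import *
np.set_printoptions(precision=4,suppress=True)
place(-.035)
st("touch %s"%manip.servo_line(inbox(.10,-.035,.015),rate=.03,f_stop=2.5))
leave(-.035)
for c in ("side","top"):
    p=manip.camera(c); save(p,c+"4"); f=pts(p,np.ones((400,640),bool))
    m=(f[:,0]>.39)&(f[:,0]<.455)&(f[:,1]>-.255)&(f[:,1]<-.195)&(f[:,2]>.010)&(f[:,2]<.06)
    q=f[m]
    if len(q)>10: print(c,"noz",len(q),q.min(0),q.max(0),"top",q[q[:,2]>.042].mean(0))
    m=(f[:,2]>.08)&(f[:,2]<.092)&(f[:,0]>.45)&(f[:,0]<.75)&(f[:,1]>-.4)&(f[:,1]<-.12); q=f[m]
    if len(q)>10:
        x=np.linalg.lstsq(np.c_[2*q[:,:2],np.ones(len(q))],(q[:,:2]**2).sum(1),rcond=None)[0]; print(c,"bowl",x[:2],np.sqrt(x[2]+x[:2]@x[:2]))
    m=np.hypot(f[:,0]-.586,f[:,1]+.2525)<.03; print("bowl floor z",np.median(f[m,2]))
    for r in manip.cut_out(p,"nozzle_center")[:2]: print(c,r["conf"],r["xy"])
a=cv2.imread("pics/side4.png")[130:330,60:460]; b=cv2.imread("pics/top4.png")[140:310,130:530]
cv2.imwrite("pics/c4.png",cv2.resize(np.vstack([a,b]),None,fx=1.6,fy=1.6))
E
```

```text
W0 t18.5 [0.4193 0.182  0.11  ] w0.158 gf58.3 [-0.2  0.  -0.2]
in False t20.0 [0.5873 0.2694 0.0939] w0.155 gf58.3 [ 0.   0.5 -0.6]
down True t21.1 [0.6113 0.2825 0.0273] w0.157 gf60.1 [-0.6  3.   2. ]
touch True t21.3 [0.6113 0.2831 0.0267] w0.158 gf60.1 [-1.5  3.1  2. ]
open t21.6 [0.6105 0.2862 0.0289] w0.419 gf0.0 [-8.1 16.  16.2]
out t23.6 [0.4196 0.1827 0.1101] w0.418 gf0.0 [-0.7 -0.7  0.9]
side bowl [ 0.5848 -0.2512] 0.09235737072239533
bowl floor z nan
top noz 153 [ 0.3931 -0.2504  0.0101] [ 0.4536 -0.1963  0.0549] top [ 0.4238 -0.2257  0.0497]
top bowl [ 0.5865 -0.2541] 0.09199512309533289
bowl floor z 0.01031697488041794
top 0.65 [401.0, 259.1]
  return _methods._mean(a, axis=axis, dtype=dtype,
  ret = ret.dtype.type(ret / rcount)
```

View pics/c4.png

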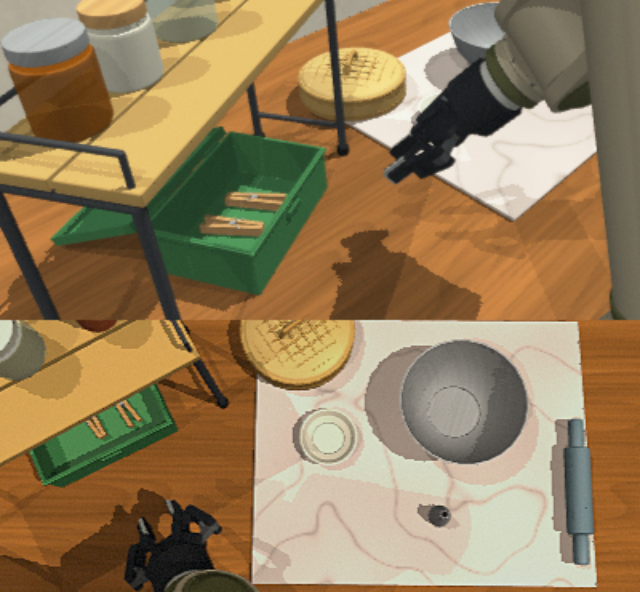

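Both pegs lie flat in the box (around 232,225 and 255,198 in the side part). The nozzle is at about (439,516) in the lower part and the bowl centre at about (463,402). Next is the nozzle.

```bash
python3 - <<'E'
from h import *
q=quat(0,0); n=np.array([.4245,-.2235]); b=np.array([.5855,-.2525])
manip.servo_line(manip.sense()["eef_pos"]+np.r_[0,0,.08],rate=.2)
manip.move_to(np.r_[n,.15],q); manip.grip(.85); st("hover")
st("down %s"%manip.servo_line(np.r_[n,.010],rate=.1,f_stop=6))
manip.grip(0.); st("grip"); zg=manip.sense()["eef_pos"][2]
manip.servo_line(np.r_[n,.17],rate=.15); st("lift")
manip.servo_line(np.r_[b,.17],rate=.15)
manip.servo_line(np.r_[b,zg+.02],rate=.12,f_stop=6); st("low")
st("touch %s"%manip.servo_line(np.r_[b,zg+.001],rate=.02,f_stop=2.5))
for c in ("top","side"): save(manip.camera(c),c+"5")
a=cv2.imread("pics/side5.png")[80:260,220:520]; b=cv2.imread("pics/top5.png")[130:310,280:580]
cv2.imwrite("pics/c5.png",cv2.resize(np.vstack([a,b]),None,fx=1.6,fy=1.6))
E
```

```text
hover t26.5 [ 0.4245 -0.2234  0.15  ] w0.850 gf0.0 [-0.1  0.2  0.3]
down False t28.0 [ 0.4247 -0.2237  0.0104] w0.849 gf0.0 [0.5 0.6 0.9]
grip t28.5 [ 0.4246 -0.2236  0.0106] w0.336 gf58.8 [-0.4  0.8  7.3]
lift t29.7 [ 0.4242 -0.2232  0.1692] w0.335 gf59.2 [0.4 0.4 0.2]
low t32.3 [ 0.5859 -0.2527  0.0314] w0.329 gf59.2 [-0.7  0.5  0.5]
touch True t33.0 [ 0.5854 -0.2524  0.0146] w0.337 gf59.7 [-0.9 -0.4  4.7]
```

View pics/c5.png

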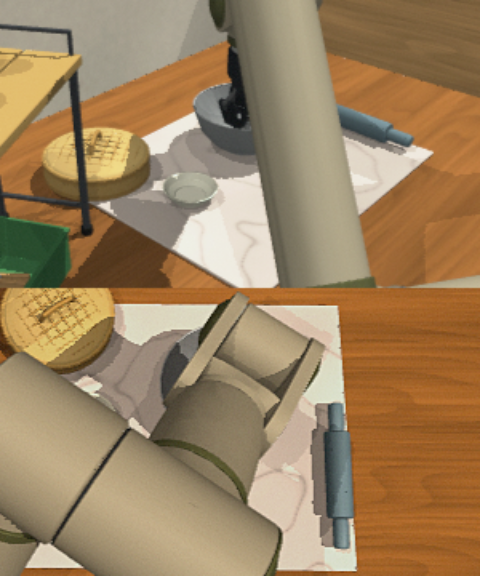

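Contact came at z=0.0146, exactly 4 mm above the grasp height, as expected for the bowl floor. The views show the gripper inside the bowl, which hasn't moved. I'll release, rise, step away and check.

```bash
python3 - <<'E'
from h import *
manip.grip(.55); st("open")
e=manip.sense()["eef_pos"]; manip.servo_line(np.r_[e[:2],.20],rate=.12); st("up")
manip.move_joints([-1.3153,.3806,1.2974,0,1.4636,-.2153]); st("home")
for c in ("top","side"): save(manip.camera(c),c+"6")
a=cv2.imread("pics/side6.png")[80:310,120:500]; b=cv2.imread("pics/top6.png")[110:310,130:510]
cv2.imwrite("pics/c6.png",cv2.resize(np.vstack([a,b]),None,fx=1.35,fy=1.35))
E
```

```text
open t33.4 [ 0.5849 -0.2521  0.0138] w0.549 gf0.0 [ 0.5 -0.1 -0. ]
up t35.1 [ 0.5847 -0.252   0.1993] w0.548 gf0.0 [-0.5 -0.7  0.2]
home t36.7 [ 0.2501 -0.4899  0.2312] w0.551 gf0.0 [ 0.2  0.1 -0. ]
```

View pics/c6.png

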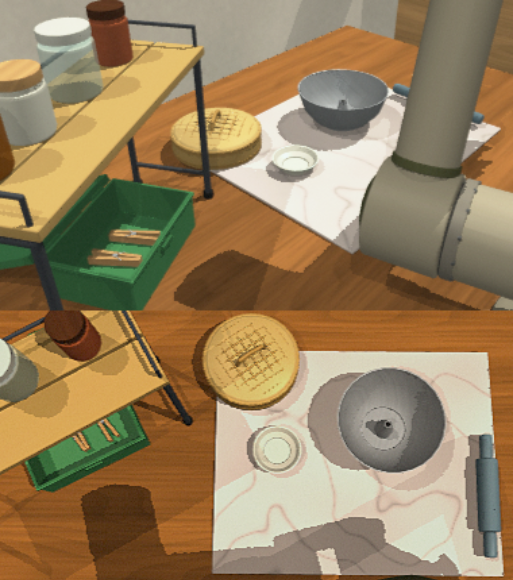

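The nozzle stands on the bowl floor (about 383,428 in the lower part), both pegs lie in the box, and the other things look unmoved.

```bash
python3 -c "
from station import manip
print(manip.hand_in())"
```

```text
the job is handed in; nothing more can be done
None
```

The job is handed in after about 37 s: both pegs lie flat in the green box and the nozzle stands in the bowl, with the rack untouched and nothing else visibly moved, though the gripper pressed on the box's side wall with about 24 N while releasing the second peg.

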